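# Close up a planter board and set the centre punch on its screw mark

### The job

A planter side is being boarded on the potting bench: push the loose board up tight against the boards already screwed down, so that no gap is left along the joint, keeping its ends in line with theirs. Then take the automatic centre punch from its wooden block, stand it upright with its point on the centre of the black cross on that board, and lean on it gently so that its sprung nose goes about half-way in without firing. Finish holding it there like that, with the joint still tight and the other things on the bench undisturbed.

Things in the scene. Friction and masses are not known exactly. Their poses are not given: they have to be found in the camera images.
- panel: Part-built planter side, fixed flat on the bench: three pale boards 70 mm wide, 280 long, 18 thick, on two dark cleats 40 wide, 20 high; board tops 38 mm above bench. Origin: bench height, under mid of the joint edge facing the robot. x points away across the fixed boards (x 0 to 210), y along the joint (-140 to 140). Cleats run x -150 to 210, centred on y = -95 and 95; bare bench between.
- board: Loose pale board 70 (x) by 280 (y) by 18 mm (z), about 0.2 kg, lying slightly askew on the cleats on the robot's side of the panel, with a gap of 10 to 55 mm. Origin: centre of its underside, 20 mm above the bench; axes as the panel's when square. Slides easily. Fully home its origin is at x = -35 mm in the panel's frame. Ends in line means y within 12 mm of the panel's.
- edge_left (a point): Point on the loose board's far long edge (the one that meets the panel), at half thickness, 5 mm from its left (+y) end: 35 mm in x and 135 mm in y from the board's origin. At x = 0 in the panel's frame when the joint is tight.
- edge_right (a point): The same at the right (-y) end: 35 mm in x and -135 mm in y from the board's origin.
- mark (a point): Centre of the black marker cross (two 30 mm strokes, 4 mm wide) on the top face of the loose board, over the left cleat: 0 mm in x, 95 mm in y, 18 mm above the board's origin. The only cross.
- block: Dark wooden tool block, fixed, 80 (x) by 60 (y) by 75 mm high, left or right of the panel; origin centre of its underside. Its round hole, 18 mm wide, 60 mm deep, 12 mm in +x from the block's centre, holds the punch. Five small driver bits stand 14 mm proud along its -x edge.
- punch: Automatic centre punch, point down in the block: round steel body 16 mm wide with brass cap, 135 mm long, 0.12 kg. Origin: the point when the nose is fully out; z up along the tool. Thin nose to 14 mm, taper to 22, plain cylinder to 112 (dark rings at 74 to 105), cap 17 mm wide to 135. In the block the point is 15 mm above the bench and 75 mm of tool show; may lean 2 degrees. Grip its upper part.
- nose (a joint): How far the punch's sprung nose is pressed in, in m: 0 fully out; its stroke is 10 mm. The spring pushes back with about 2 N at the start and 1.2 N more for each mm. Pressed in by 9 mm or more it fires. About half-way means 2 to 7.5 mm.
- punch_tip (a point): The end point of the punch's nose; on the tool's axis, moves up the punch with the nose.
- bowl: White ceramic bowl, 130 mm across, 55 mm high, standing on the bench on the side of the panel where the block is not. Origin centre of its underside. To be left alone.
- pot: Grey plastic plant pot, 120 mm across, 105 mm high, to one side beyond the block or bowl. Origin centre of its underside. To be left alone.
- funnel: Yellow plastic funnel standing mouth down, 124 mm across, 130 mm high, on the opposite side from the pot. Origin centre of its underside. To be left alone.
- scoop: Aluminium scoop lying on the bench near the robot's left, trough 115 mm long and 68 mm wide with a 95 mm handle. Origin under the back of its trough. To be left alone.
- jar: Amber glass jar with a dark lid, 72 mm across, 85 mm high, near the robot's right. Origin centre of its underside. To be left alone.
Things that resemble listed ones, but are neither listed nor needed, are in the scene too. There is more than one size of the punch; the job needs the smaller.

How it is judged:
On the way, in this order (a step that is already met when the one before it is completed fails the run):
1. the loose board is tight against the fixed boards along the whole joint, flat on the cleats, ends in line (x of each of edge_left, edge_right in the frame of panel above -0.0025 m and y of board in the frame of panel between -0.012 and 0.012 m and z of board in the frame of panel below 0.0225 m), for 0.2 s.
2. the upright punch's point is pressed on the cross (distance between punch_tip and mark below 0.006 m and angle between punch's own z axis and vertical below 0.12 rad and contact force between punch and board above 1 N), for 0.2 s.
At the end, for the whole second after the job is handed in: Joint gap under 2.5 mm at both ends, board flat on the cleats, ends in line within 12 mm; punch held at rest in the fingers, upright within 7 degrees, point within 5 mm of the cross's centre, nose pressed 2 to 7.5 mm in against the board (about 4 to 11 N); arm not touching the board (all of step 1 and horizontal distance between punch_tip and mark below 0.005 m and distance between punch_tip and mark below 0.006 m and angle between punch's own z axis and vertical below 0.12 rad and value of joint nose between 0.002 and 0.0075 m and contact force between punch and board between 2 and 14 N and contact force between the fingers and punch above 2 N and contact force between the arm and board below 0.5 N and linear speed of punch below 0.02 m/s); the arm keeps its last pose, push and grip.
It fails at once if the punch is pressed so far that it fires (9 mm) (value of joint nose above 0.009 m).
It fails at once if a bystander (bowl, pot, funnel, scoop or jar) is moved by more than 30 mm (distance of any of bowl, pot, funnel, scoop, jar from where it was at the start of the episode above 0.03 m).
It also fails if it takes over 64 s, if anything falls off the work surface, if the arm or the gripper's body presses on something with over 40 N, if the wrist force passes 120 N, or if a joint passes its speed limit or range.

### The arm

A 7-joint arm with a two-finger parallel gripper is mounted at the origin on the work surface. World frame = base frame: x ahead of the robot, y to its left, z up, the work surface at z = 0. Lengths are in m, angles in rad, forces in N, time in s.
With the tool pointing down it reaches from about 0.35 to 0.9 m from the base axis. Payload 19.9 kg.
Tool frame: the origin (TCP) lies midway between the tips of the shut fingers; the grasp point (between the pads) lies 19 mm behind it; z points along the fingers, y is the line along which they close (so a half turn about z gives the same grasp; the last joint's range is limited). The gripper opens to 85 mm and grips with 20 to 120 N. Pads are 22 mm wide; open, the fingers measure 114 mm over their backs; the gripper's body (76 mm by 85 mm) begins 54 mm behind the grasp point. The pads swing forward as they close: fully open they stand 13 mm farther back than shut.
Start: joints at [1.179, 0.417, -0.01, 1.614, 0.005, 1.111, -0.053], TCP at [0.215, -0.587, 0.231] pointing down, gripper open.
Joint ranges: [-2.81, 2.81], [-0.39, 2.02], [-1.27, 1.25], [0.06, 2.57], [-1.19, 4.33], [0.19, 2], [-2.82, 2.82]. Speed limits (rad/s): [1.89, 1.89, 2.39, 2.39, 3.01, 3.01, 3.01].

### API

Orientations are given as a rotation vector (axis times angle).
In Python, from station import * gives the robot as it stands.
- The arm moves only by the tool servo_tool, never from a script. Its argument "moves" is a list of rows, each a list of 6 numbers: the shift along the tool's x, y, z in m, then the turn, a rotation vector about the tool's x, y, z in rad. In form: [[tx, ty, tz, ax, ay, az], ...]. A call has exactly 10 rows; each row is the pose to reach, as a shift and turn from the pose commanded when the call began, along the tool's axes at that moment; what a row does not reach only later rows make up. A row lasts 1/8 s, in which the tool goes at most 62.5 mm and 10.7 degrees, less where a joint would pass 70% of its speed; a pose out of reach is approached as far as the arm can. A call with a gripper value outside its range is refused whole. "claw" is the opening in per cent of the stroke, from 0 (shut) to 100 (fully open), set as the call begins (left out, the last holds). The fingers move at their own pace and stop on an object; "force" is the grip in N (left out, the last holds). Time passes only in rows, so rows that repeat a pose let the fingers close, or fill a call up. It gives the time, the measured TCP pose, the force, the opening and the grip force at its end, in the units of the state.
- sense(): the state, without advancing time (a new reading comes with each control period).
- capture(name): name is "side" or "top"; returns a dict with "pixels" (384x512x3 uint8, red, green, blue), "fov_y" (degrees; the focal length in pixels is half the picture's height over the tangent of half this angle, whatever the lens; pixels are square), "cx", "cy" (the principal point, pixels), "eye" and "rotation" of the camera in the world. Camera axes: x right, y down, z forward; pixel columns grow to the right and rows downward; lengths in m; the calibration is good to about 2 mm. A picture is of the moment at which its call begins. There is no depth.
- finish_job(): hands the job in; it is judged then, once.
The state is a dict: "clock": time; "joints": joint angles; "joint_vel": joint speeds; "tau": joint torques, N m; "ee_pos": TCP position; "tcp_rot": TCP orientation; "contact_force": force on the tool from outside, world axes, zero at the start; "torque": the same for the moment, N m; "finger_gap": finger opening in m; "gripper_force": force on a finger pad.
Only numpy, scipy, OpenCV 4.12 (cv2) and the standard library are available. Lean on these libraries where they do the work, as an engineer would, in place of code of your own. Each camera call takes 0.05 s, during which the arm holds its last target. There are 200 camera calls.

## Working session

There is one attempt and no reset: what is moved stays moved. The work goes in short steps, Python scripts to look and compute and a tool call to move; the robot and the scene stay as the last step left them, time stands still between calls to the robot, and variables do not carry over. Pictures are saved under pics/ and viewed, at most 10 in all, crops included, and the job is handed in when it is done.

Besides the shell and the picture viewer there is one more tool, called as name(argument=value, ...) on one line, values as JSON. servo_tool: Moves the arm, as the interface text tells. Its arguments: {"type":"object","properties":{"moves":{"type":"array"},"claw":{"type":"number"},"force":{"type":"number"}},"required":["moves"]}

```bash
mkdir -p pics; python3 - <<'E'
from station import *
import cv2,pickle
s=sense();print({k:s[k] for k in("clock","ee_pos","tcp_rot","finger_gap")})
for n in("top","side"):
    c=capture(n);pickle.dump(c,open(n+"0.pkl","wb"))
    print(n,c["fov_y"],c["cx"],c["cy"],c["eye"],c["rotation"])
    cv2.imwrite(f"pics/{n}0.png",cv2.resize(c["pixels"][:,:,::-1],(800,600),interpolation=cv2.INTER_CUBIC))
E
```

```text
{'clock': 0.0, 'ee_pos': array([ 0.21463396, -0.58661212,  0.2306605 ]), 'tcp_rot': array([-3.09219479e+00, -5.47969065e-01,  4.67354642e-04]), 'finger_gap': 0.08548645211044358}
top 49.85505423516208 256.12906548385627 200.57739313072295 [ 0.19926865 -0.01576185  1.37243194] [-2.12773922  2.09941271 -0.2181455 ]
side 56.26297443443793 257.56086029750605 193.77976066163274 [ 0.38327176 -0.62842079  0.83406875] [-2.44141311  0.19928265 -0.05191515]
```

View pics/top0.png

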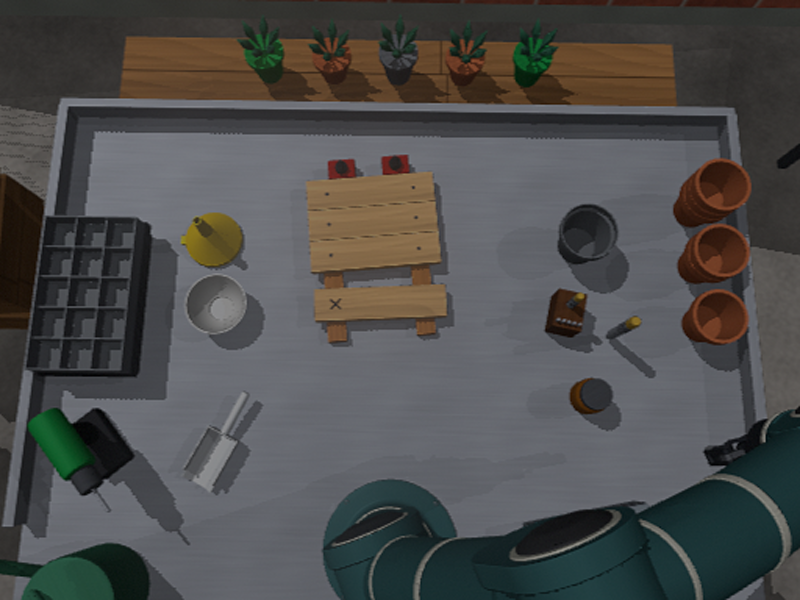

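View pics/side0.png

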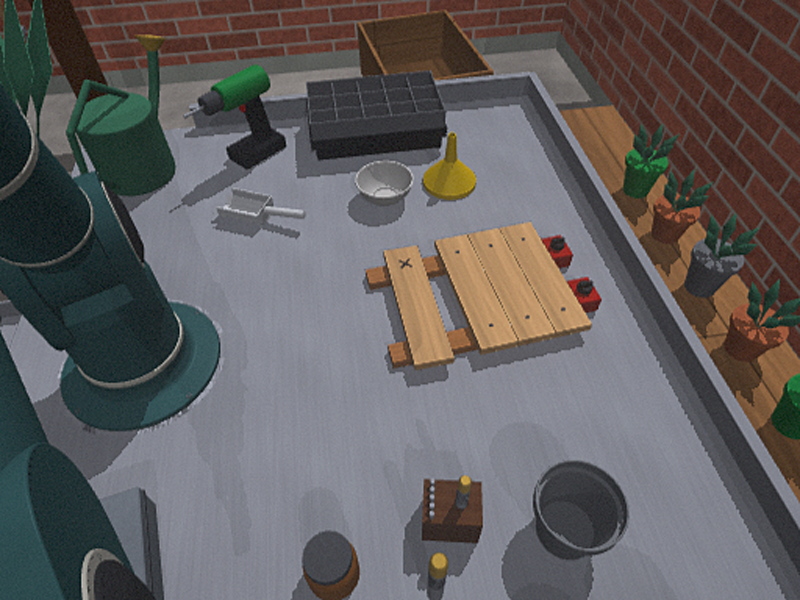

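The top view shows the fixed boards around (375,222), the loose board at (380,302) with its cross at (335,304), and the block at (567,313) with a punch at (577,300). 

Things that could be taken for the punch (top view): the brass-capped one in the block (577,300), and the brass-capped one standing outside it (625,328). The description points to the one in the block, so I'll check that in a crop. There's only one cross. The bowl is at (217,305), the pot at (587,235), the funnel at (213,238), the jar at (592,396) and the scoop at (217,445).

```bash
cat > h.py <<'E'
from station import *
import cv2,pickle,numpy as np
from scipy.spatial.transform import Rotation as R
def K(c):
    f=c["pixels"].shape[0]/2/np.tan(np.radians(c["fov_y"]/2));return f
def ray(c,uv):
    uv=np.atleast_2d(np.array(uv,float));f=K(c)
    d=np.c_[(uv[:,0]-c["cx"])/f,(uv[:,1]-c["cy"])/f,np.ones(len(uv))]
    return np.array(c["eye"]),R.from_rotvec(c["rotation"]).apply(d)
def onz(c,uv,z):
    e,d=ray(c,uv);return e+d*((z-e[2])/d[:,2])[:,None]
def proj(c,P):
    q=R.from_rotvec(c["rotation"]).inv().apply(np.atleast_2d(P)-c["eye"]);f=K(c)
    return np.c_[q[:,0]/q[:,2]*f+c["cx"],q[:,1]/q[:,2]*f+c["cy"]]
def tri(c1,u1,c2,u2):
    a,d=ray(c1,u1);b,g=ray(c2,u2);d=d[0];g=g[0]
    t=np.linalg.lstsq(np.c_[d,-g],b-a,rcond=None)[0]
    p=a+d*t[0];q=b+g*t[1];return (p+q)/2,np.linalg.norm(p-q)
def hsv(c):return cv2.cvtColor(c["pixels"],cv2.COLOR_RGB2HSV)
def load(n):return pickle.load(open(n+".pkl","rb"))
def snap(n,tag):
    c=capture(n);pickle.dump(c,open(n+tag+".pkl","wb"));return c
def boards(c,roi,lo=(8,50,120),hi=(25,190,255)):
    m=cv2.inRange(hsv(c),lo,hi);k=np.zeros_like(m);x,y,w,h=roi;k[y:y+h,x:x+w]=m[y:y+h,x:x+w]
    k=cv2.morphologyEx(k,cv2.MORPH_OPEN,np.ones((3,3)))
    cs=cv2.findContours(k,cv2.RETR_EXTERNAL,cv2.CHAIN_APPROX_NONE)[0]
    return [q for q in sorted(cs,key=cv2.contourArea,reverse=True) if cv2.contourArea(q)>300]
E
python3 - <<'E'
from h import *
t,s=load("top0"),load("side0")
for n,c,roi in(("top",t,(180,90,120,140)),("side",s,(220,130,180,115))):
    H=hsv(c)
    for q in boards(c,roi):
        P=onz(c,q[:,0],0.038)[:,:2]*1000
        r=cv2.minAreaRect(P.astype(np.float32));print(n,cv2.contourArea(q),np.round(r[0],1),np.round(r[1],1),round(r[2],2),np.round(cv2.boxPoints(r)).tolist())
for n,p in(("top",(242,143)),("top",(242,185)),("top",(217,208)),("side",(270,190)),("side",(260,226))):
    print(n,hsv(load(n+"0"))[p[1],p[0]])
for n,c,pts in(("top",t,[(577,300),(625,328)]),("side",s,[(465,485),(438,565)])):
    m=cv2.inRange(hsv(c),(18,130,90),(32,255,255))
    for l in range(1,(r:=cv2.connectedComponentsWithStats(m))[0]):
        if r[2][l][4]>8:print(n,"brass",r[3][l],r[2][l])
a=cv2.resize(t["pixels"][170:250,330:430,::-1],(400,320),interpolation=cv2.INTER_CUBIC)
b=cv2.resize(s["pixels"][290:384,250:350,::-1],(400,376),interpolation=cv2.INTER_CUBIC)
o=np.zeros((376,800,3),np.uint8);o[:320,:400]=a;o[:,400:]=b;cv2.imwrite("pics/crop.png",o)
E
```

```text
top 4553.5 [683.6  49.4] [207.5 279.3] 5.54 [[567.0, 178.0], [594.0, -100.0], [800.0, -80.0], [773.0, 198.0]]
top 1580.0 [502.  29.] [ 68.2 278.4] 3.05 [[460.0, 166.0], [475.0, -112.0], [543.0, -108.0], [529.0, 170.0]]
side 4869.5 [682.4  49.6] [209.4 281.2] 5.59 [[564.0, 179.0], [592.0, -100.0], [800.0, -80.0], [773.0, 200.0]]
side 1897.5 [517.7  30.5] [103.9 280.3] 3.34 [[458.0, 167.0], [474.0, -112.0], [578.0, -106.0], [561.0, 173.0]]
top [ 17 116 128]
top [ 16 115 137]
top [ 13 138 113]
side [ 14 113 192]
side [  9 123  91]
top brass [135.27837838 152.73108108] [116 136  39  34 740]
top brass [371.    188.875] [369 187   5   4  16]
top brass [406.28571429 204.92857143] [403 203   7   5  28]
side brass [95.79310345 23.20689655] [88 22 15  3 29]
side brass [287.49667995 112.21115538] [271  85  34  43 753]
side brass [297.54285714 307.6       ] [295 305   6   7  35]
side brass [281.05660377 359.68867925] [276 354  11  15 106]
```

View pics/crop.png

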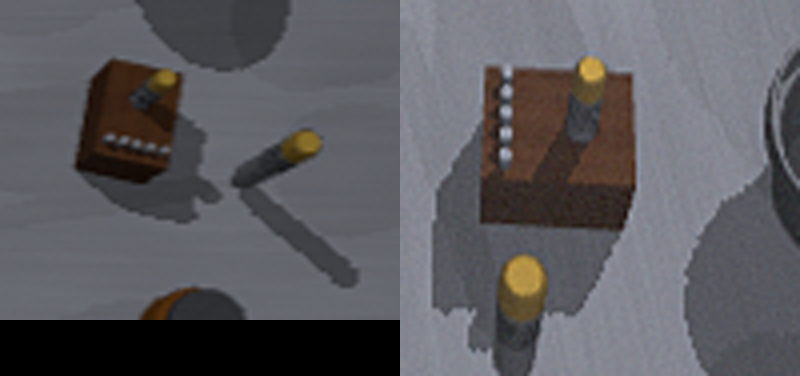

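The crop confirms it: the block holds the thinner, shorter punch, and the one outside, at top (406,205), is the larger decoy. Panel and board sizes come out right (208x280 and 68x278 mm). The helper below gives the move shift and the punch position.

```bash
cat >> h.py <<'E'
def shift(x,y,z,yaw,s=None):
    """tool-axis shift and turn from present measured pose to upright pose with tool x at yaw (deg)"""
    s=s or sense();T=R.from_rotvec(s["tcp_rot"])
    a=np.radians(yaw);G=R.from_matrix(np.array([[np.cos(a),np.sin(a),0],[np.sin(a),-np.cos(a),0],[0,0,-1]]).T)
    return np.round(T.inv().apply(np.array([x,y,z])-s["ee_pos"]),4),np.round((T.inv()*G).as_rotvec(),4)
E
python3 - <<'E'
from h import *
t,s=load("top0"),load("side0")
print("punch cap",tri(t,(371,188.9),s,(297.5,307.6)), onz(t,[(371,188.9)],.139),onz(s,[(297.5,307.6)],.139))
for n,c,roi in(("top",t,(340,170,60,60)),("side",s,(255,295,70,60))):
    m=cv2.inRange(hsv(c),(0,90,20),(17,255,120));k=np.zeros_like(m);x,y,w,h=roi;k[y:y+h,x:x+w]=m[y:y+h,x:x+w]
    q=max(cv2.findContours(k,0,1)[0],key=cv2.contourArea);print(n,cv2.contourArea(q),cv2.boundingRect(q),np.round(onz(c,cv2.approxPolyDP(cv2.convexHull(q),2.5,True)[:,0],.075)[:,:2]*1000).tolist())
print(shift(.429,.025,.231,5.5))
E
```

```text
punch cap (array([ 0.49487829, -0.36433575,  0.14776091]), np.float64(0.0005966395012025421)) [[ 0.49729986 -0.36681194  0.139     ]] [[ 0.49599925 -0.361023    0.139     ]]
top 421.0 (349, 185, 26, 31) [[525.0, -344.0], [513.0, -395.0], [440.0, -382.0], [427.0, -362.0], [439.0, -312.0], [508.0, -327.0]]
side 282.5 (275, 308, 19, 28) [[494.0, -335.0], [474.0, -380.0], [460.0, -388.0], [448.0, -384.0], [467.0, -331.0]]
(array([ 4.115e-01, -5.007e-01,  2.000e-04]), array([-1.100e-03,  2.000e-04,  2.548e-01]))
```

servo_tool(moves=[[0.03,-0.036,0,0,0,0.02],[0.06,-0.073,0,0,0,0.04],[0.09,-0.11,0,0,0,0.06],[0.12,-0.146,0,0,0,0.08],[0.15,-0.182,0,0,0,0.1],[0.18,-0.219,0,0,0,0.12],[0.21,-0.255,0,0,0,0.14],[0.24,-0.292,0,0,0,0.16],[0.27,-0.328,0,0,0,0.18],[0.3,-0.365,0,0,0,0.2]], claw=100, force=40)

```text
clock: 1.35
ee_pos: [0.3713, -0.1396, 0.2313]
tcp_rot: [3.133, 0.235, -0.0]
contact_force: [1.8, 0.1, -0.5]
finger_gap: 0.0854
gripper_force: 0.0
```

```bash
python3 -c "
from h import *
print(shift(.429,.025,.231,5.5))"
```

```text
(array([ 0.0817, -0.1541,  0.0002]), array([0.0001, 0.    , 0.0541]))
```

servo_tool(moves=[[0.027,-0.051,0,0,0,0.018],[0.054,-0.102,0.02,0,0,0.036],[0.082,-0.154,0.05,0,0,0.054],[0.082,-0.154,0.09,0,0,0.054],[0.082,-0.154,0.13,0,0,0.054],[0.082,-0.154,0.17,0,0,0.054],[0.082,-0.154,0.2,0,0,0.054],[0.082,-0.154,0.215,0,0,0.054],[0.082,-0.154,0.222,0,0,0.054],[0.082,-0.154,0.222,0,0,0.054]])

```text
clock: 2.6
ee_pos: [0.4293, 0.0236, 0.0096]
tcp_rot: [3.138, 0.152, 0.001]
contact_force: [-0.1, -0.0, 0.2]
finger_gap: 0.0854
gripper_force: 0.0
```

```bash
python3 -c "
from h import *
c=snap('side','1');snap('top','1')
cv2.imwrite('pics/side1.png',cv2.resize(c['pixels'][100:270,180:400,::-1],(770,595),interpolation=cv2.INTER_CUBIC))
print(shift(.498,.0315,.009,5.5))"
```

```text
(array([ 0.0689, -0.0014,  0.0011]), array([ 0.0002, -0.0012,  0.0007]))
```

View pics/side1.png

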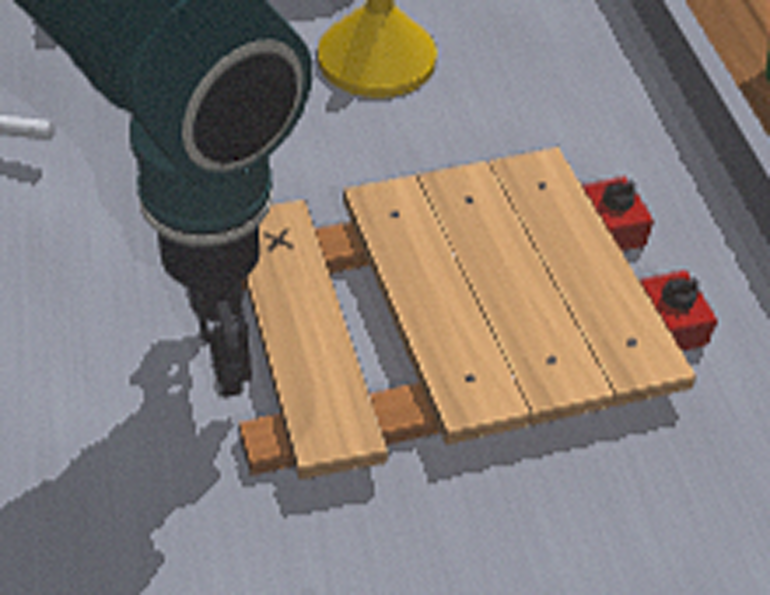

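The gripper stands behind the board between the cleats, with the fingers at about (225,350) in the crop and the cross at (278,240). Next I push.

servo_tool(moves=[[0.006,0,0.004,0,0,0],[0.013,0,0.004,0,0,0],[0.02,0,0.004,0,0,0],[0.027,0,0.004,0,0,0],[0.034,0,0.004,0,0,0],[0.041,0,0.004,0,0,0],[0.048,0,0.004,0,0,0],[0.055,0,0.004,0,0,0],[0.061,0,0.004,0,0,0],[0.063,0,0.004,0,0,0]])

```text
clock: 3.95
ee_pos: [0.4919, 0.0297, 0.0053]
tcp_rot: [-3.138, -0.152, 0.0]
contact_force: [-2.2, -1.1, 2.4]
finger_gap: 0.0853
gripper_force: 1.4
```

servo_tool(moves=[[0.001,0,0,0,0,0],[0.002,0,0,0,0,0],[0.003,0,0,0,0,0],[0.004,0,0,0,0,0],[0.004,0,0,0,0,0],[0.005,0,0,0,0,0],[0.005,0,0,0,0,0],[0.005,0,0,0,0,0],[0.005,0,0,0,0,0],[0.005,0,0,0,0,0]])

```text
clock: 5.2
ee_pos: [0.4967, 0.0301, 0.0053]
tcp_rot: [-3.138, -0.152, 0.0]
contact_force: [-3.0, -1.0, 1.7]
finger_gap: 0.0856
gripper_force: 1.0
```

```bash
cat >> h.py <<'E'
def joint(c,roi):
    """mean brightness profile / darkness across the joint"""
    for q in boards(c,roi):
        r=cv2.minAreaRect((onz(c,q[:,0],0.038)[:,:2]*1000).astype(np.float32));print(np.round(r[0],1),np.round(r[1],1),round(r[2],2),np.round(cv2.boxPoints(r)).tolist())
E
python3 -c "
from h import *
c=snap('side','2');t=snap('top','2')
joint(c,(220,130,180,115));print(sense()['contact_force'],sense()['ee_pos'])
cv2.imwrite('pics/side2.png',cv2.resize(c['pixels'][130:250,230:390,::-1],(800,600),interpolation=cv2.INTER_CUBIC))"
```

```text
[646.8  45.5] [280.8 282.5] 5.45 [[494.0, 173.0], [520.0, -108.0], [800.0, -82.0], [773.0, 199.0]]
[-2.40859518 -0.60945884  1.7477571 ] [0.49667549 0.03008993 0.00529471]
```

View pics/side2.png

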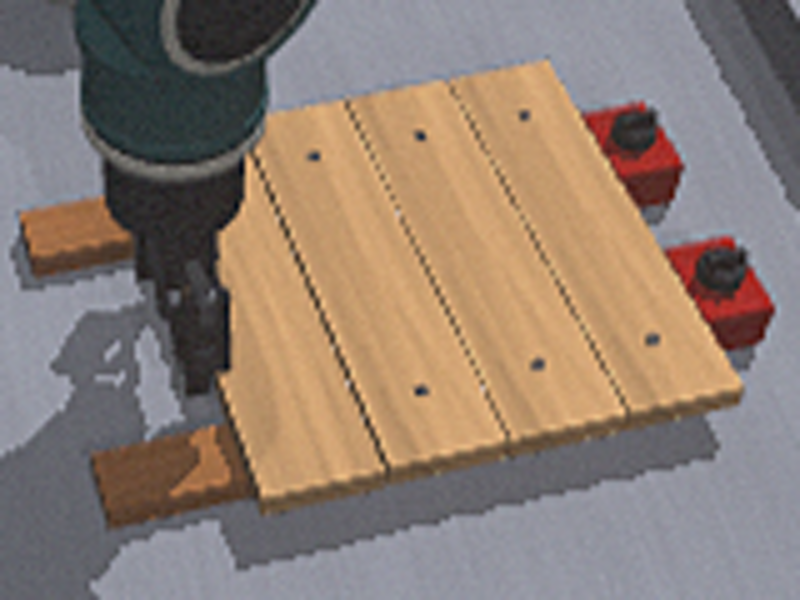

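The joint (250,150 to 385,470 in the crop) is nearly shut, with a thin dark line left. The force is still only sliding friction, so I push on until it rises.

servo_tool(moves=[[0.0005,0,0,0,0,0],[0.001,0,0,0,0,0],[0.0015,0,0,0,0,0],[0.002,0,0,0,0,0],[0.002,0,0,0,0,0],[0.0025,0,0,0,0,0],[0.0025,0,0,0,0,0],[0.003,0,0,0,0,0],[0.003,0,0,0,0,0],[0.003,0,0,0,0,0]])

```text
clock: 6.55
ee_pos: [0.4985, 0.0302, 0.005]
tcp_rot: [3.137, 0.153, -0.004]
contact_force: [-10.3, -2.5, 8.8]
finger_gap: 0.0854
gripper_force: 5.3
```

servo_tool(moves=[[0.0005,0,0,0,0,0],[0.001,0,0,0,0,0],[0.0015,0,0,0,0,0],[0.0015,0,0,0,0,0],[0.0015,0,0,0,0,0],[0.0015,0,0,0,0,0],[0.0015,0,0,0,0,0],[0.0015,0,0,0,0,0],[0.0015,0,0,0,0,0],[0.0015,0,0,0,0,0]])

```text
clock: 7.8
ee_pos: [0.4985, 0.0303, 0.0048]
tcp_rot: [3.137, 0.153, -0.008]
contact_force: [-19.9, -2.0, 15.7]
finger_gap: 0.085
gripper_force: 10.3
```

```bash
python3 -c "
from h import *
c=snap('side','3')
joint(c,(220,130,180,115));print(sense()['contact_force'],sense()['torque'],sense()['ee_pos'])
cv2.imwrite('pics/side3.png',cv2.resize(c['pixels'][130:250,230:390,::-1],(800,600),interpolation=cv2.INTER_CUBIC))"
```

```text
[647.7  45.6] [279.1 282.3] 5.53 [[495.0, 173.0], [522.0, -108.0], [800.0, -81.0], [773.0, 200.0]]
[-21.16399684  -1.88176785  15.2252485 ] [-0.10777137  3.93252787  0.3437966 ] [0.49849982 0.03028453 0.0048212 ]
```

View pics/side3.png

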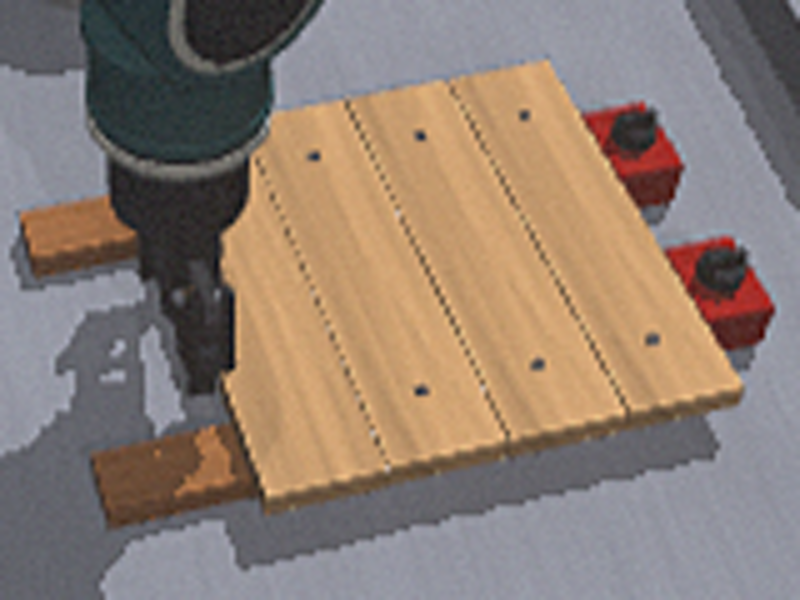

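The joint line is now as thin as those between the fixed boards, and firm at about 20 N. I'll back off and lift, and locate the decoy for clearance.

servo_tool(moves=[[-0.01,0,0,0,0,0],[-0.025,0,0,0,0,0],[-0.03,0,-0.03,0,0,0],[-0.03,0,-0.08,0,0,0],[-0.03,0,-0.13,0,0,0],[-0.03,0,-0.18,0,0,0],[-0.03,0.03,-0.22,0,0,0.05],[-0.03,0.08,-0.22,0,0,0.1],[-0.03,0.13,-0.22,0,0,0.15],[-0.03,0.18,-0.22,0,0,0.2]], claw=50)

```text
clock: 9.1
ee_pos: [0.4882, -0.1532, 0.2254]
tcp_rot: [3.136, -0.165, 0.001]
contact_force: [1.8, 0.7, -0.8]
finger_gap: 0.0427
gripper_force: 0.0
```

```bash
python3 - <<'E'
from h import *
t,s=load("top0"),load("side0")
print("decoy",tri(t,(406.3,204.9),s,(281.06,359.7)))
# block top corners near the punch from the top view (z .075), cap top ellipse
c=snap("top","4");d=snap("side","4")
joint(c,(180,90,120,140));
for n,k in(("top",t),("side",s)):
    m=cv2.inRange(hsv(k),(18,90,60),(35,255,255));r=cv2.connectedComponentsWithStats(m)
    for l in range(1,r[0]):
        if r[2][l][4]>8 and r[3][l][1]>180 : print(n,r[3][l],r[2][l])
print(shift(.495,-.364,.225,-13))
E
```

```text
decoy (array([ 0.44168973, -0.45975378,  0.17264776]), np.float64(0.00035954240238088))
[648.7  45.6] [277.8 280.1] 5.63 [[497.0, 171.0], [524.0, -107.0], [801.0, -80.0], [773.0, 199.0]]
top [370.37037037 189.51851852] [367 187   7   6  27]
top [404.98039216 205.66666667] [400 202  10   8  51]
side [296.94594595 309.48648649] [293 304   9  12  74]
side [280.37267081 361.36024845] [275 354  12  16 161]
(array([3.010e-02, 2.052e-01, 1.000e-04]), array([ 0.0015, -0.0002,  0.1155]))
```

servo_tool(moves=[[0.008,0.05,0,0,0,0.03],[0.015,0.1,0,0,0,0.06],[0.022,0.15,0,0,0,0.09],[0.03,0.205,0,0,0,0.115],[0.03,0.205,0.01,0,0,0.115],[0.03,0.205,0.05,0,0,0.115],[0.03,0.205,0.09,0,0,0.115],[0.03,0.205,0.115,0,0,0.115],[0.03,0.205,0.129,0,0,0.115],[0.03,0.205,0.129,0,0,0.115]], claw=50)

```text
clock: 10.45
ee_pos: [0.4972, -0.3579, 0.0959]
tcp_rot: [-3.122, 0.341, 0.001]
contact_force: [1.0, 0.4, 0.8]
finger_gap: 0.0427
gripper_force: 0.0
```

servo_tool(moves=[[0,0,0,0,0,0],[0,0,0,0,0,0],[0,0,0,0,0,0],[0,0,0,0,0,0],[0,0,0,0,0,0],[0,0,0,0,0,0],[0,0,0,0,0,0],[0,0,0,0,0,0],[0,0,0,0,0,0],[0,0,0,0,0,0]], claw=0, force=60)

```text
clock: 11.7
ee_pos: [0.4971, -0.362, 0.0979]
tcp_rot: [3.118, -0.345, 0.003]
contact_force: [-2.4, -15.0, -0.7]
finger_gap: 0.0148
gripper_force: 58.2
```

servo_tool(moves=[[0,0.002,0,0,0,0],[0,0.004,0,0,0,0],[0,0.004,-0.01,0,0,0],[0,0.004,-0.02,0,0,0],[0,0.004,-0.035,0,0,0],[0,0.004,-0.05,0,0,0],[0,0.004,-0.07,0,0,0],[0,0.004,-0.09,0,0,0],[0,0.004,-0.11,0,0,0],[0,0.004,-0.12,0,0,0]])

```text
clock: 12.95
ee_pos: [0.497, -0.3624, 0.2182]
tcp_rot: [3.122, -0.342, 0.002]
contact_force: [-0.4, 0.3, -2.2]
finger_gap: 0.0151
gripper_force: 58.0
```

```bash
python3 - <<'E'
from h import *
t,s=snap("top","5"),snap("side","5")
q=sense();T=R.from_rotvec(q["tcp_rot"]);print(q["ee_pos"],T.as_matrix().round(3).tolist(),q["finger_gap"],q["contact_force"])
tcp=q["ee_pos"];g=tcp-T.apply([0,0,.019]);print(proj(s,[g,g-[0,0,.1]]),proj(t,[g,g-[0,0,.1]]))
u,v=np.round(proj(s,g-[0,0,.05])[0]).astype(int)
v0=max(0,min(384-120,v-60));u0=u-80
a=s["pixels"][v0:v0+120,u0:u0+160,::-1];print(u0,v0)
cv2.imwrite("pics/grip.png",cv2.resize(a,(800,600),interpolation=cv2.INTER_CUBIC))
# cross centre
for n,c,roi in(("top",t,(195,175,50,35)),("side",s,(240,150,80,50))):
    x,y,w,h=roi;m=np.zeros((384,512),np.uint8);m[y:y+h,x:x+w]=255*(c["pixels"][y:y+h,x:x+w].max(2)<70)
    r=cv2.connectedComponentsWithStats(m)
    for l in range(1,r[0]):
        if r[2][l][4]>5:print(n,r[3][l],r[2][l],onz(c,[r[3][l]],.038))
E
```

```text
[ 0.4969514  -0.3625268   0.21760239] [[0.976, -0.216, 0.001], [-0.216, -0.976, -0.001], [0.001, 0.001, -1.0]] 0.014697372462644891 [ 0.10539023  0.9143462  -1.11346833]
[[302.10548442 286.64309651]
 [298.03932735 308.71760431]] [[378.91837165 181.0507692 ]
 [369.39217864 189.1800217 ]]
220 238
side [269.76107977 172.28807413] [ 240  150   80   50 2482] [[0.52531876 0.10312495 0.038     ]]
side [300.28930818 193.57651992] [277 187  43  13 477] [[0.59685419 0.0058122  0.038     ]]
```

View pics/grip.png

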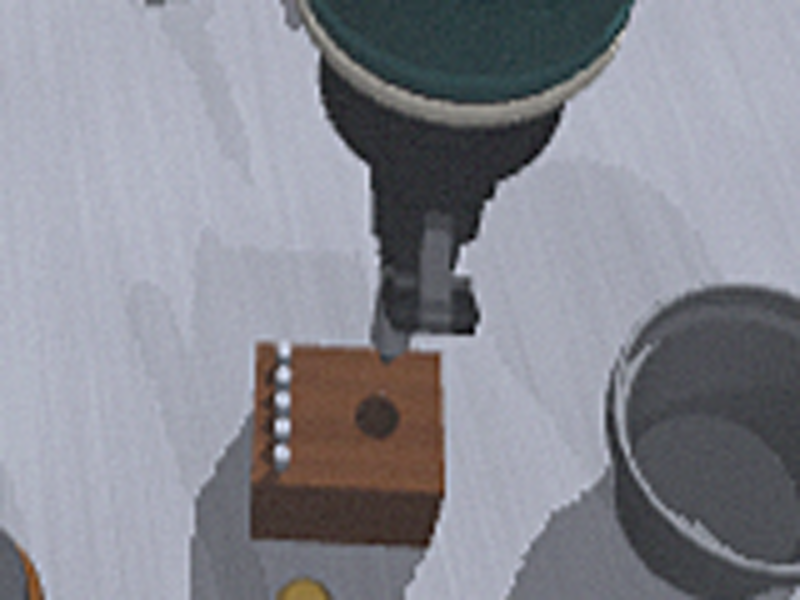

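The punch has come out of the block (the hole is empty at (377,417)) and its taper end shows at crop (388,357). Next I locate the cross.

```bash
python3 - <<'E'
from h import *
P=np.array([.5345,.1305,.038])
for tag in("4","5"):
  for n in("top","side"):
    c=load(n+tag);u,v=np.round(proj(c,P)[0]).astype(int);x,y=u-11,v-9
    G=cv2.cvtColor(c["pixels"],cv2.COLOR_RGB2GRAY).astype(float)[y:y+19,x:x+23]
    b=np.median(G);w=np.clip(b*.85-G,0,None);Y,X=np.mgrid[y:y+19,x:x+23]
    # keep pixels within the board interior: central blob
    m=(w>0).astype(np.uint8);r=cv2.connectedComponentsWithStats(m)
    l=max(range(1,r[0]),key=lambda i:r[2][i][4] if np.hypot(*(r[3][i]-[11,9]))<5 else 0)
    k=w*(r[1]==l);p=[(k*X).sum()/k.sum(),(k*Y).sum()/k.sum()]
    print(tag,n,(u,v),b,np.round(p,2),r[2][l],onz(c,[p],.038).round(4))
  
print(shift(.5345,.1305,.2180,-13))
E
```

```text
4 top (np.int64(213), np.int64(183)) 122.0 [213.16 182.77] [ 8  6  8  7 29] [[0.5355 0.1292 0.038 ]]
4 side (np.int64(271), np.int64(166)) 43.0 [271.26 163.26] [11  6  2  2  2] [[0.5367 0.1399 0.038 ]]
5 top (np.int64(213), np.int64(183)) 120.0 [213.15 182.77] [ 8  6  8  7 29] [[0.5355 0.1292 0.038 ]]Traceback (most recent call last):
  File "<stdin>", line 10, in <module>
ValueError: max() iterable argument is empty
```

servo_tool(moves=[[-0.007,-0.049,0,0,0,0],[-0.014,-0.098,0,0,0,0],[-0.021,-0.147,0,0,0,0],[-0.028,-0.195,0,0,0,0],[-0.035,-0.244,0,0,0,0],[-0.042,-0.293,0,0,0,0],[-0.049,-0.342,0,0,0,0],[-0.055,-0.391,0,0,0,0],[-0.062,-0.44,0,0,0,0],[-0.069,-0.488,0,0,0,0]])

```text
clock: 14.3
ee_pos: [0.5344, 0.1305, 0.2158]
tcp_rot: [3.123, -0.342, -0.001]
contact_force: [0.6, -0.3, -1.3]
finger_gap: 0.015
gripper_force: 58.1
```

servo_tool(moves=[[0,0,0.01,0,0,0],[0,0,0.02,0,0,0],[0,0,0.03,0,0,0],[0,0,0.04,0,0,0],[0,0,0.05,0,0,0],[0,0,0.06,0,0,0],[0,0,0.07,0,0,0],[0,0,0.075,0,0,0],[0,0,0.075,0,0,0],[0,0,0.075,0,0,0]])

```text
clock: 15.55
ee_pos: [0.535, 0.129, 0.1416]
tcp_rot: [-3.123, 0.342, -0.001]
contact_force: [0.4, -0.5, -1.6]
finger_gap: 0.015
gripper_force: 58.2
```

```bash
python3 - <<'E'
from h import *
t,s=snap("top","6"),snap("side","6")
q=sense();T=R.from_rotvec(q["tcp_rot"]);print(q["ee_pos"],T.as_matrix().round(3).tolist(),q["finger_gap"],q["contact_force"])
e=q["ee_pos"];X=e+T.apply([0,0,.083]);print("expected tip",X,proj(s,[X])[0],proj(t,[X])[0],"mark",proj(s,[[.5355,.1292,.038]])[0],proj(t,[[.5355,.1292,.038]])[0])
o=np.zeros((600,800,3),np.uint8)
for i,c in enumerate((s,t)):
    u,v=np.round(proj(c,X)[0]).astype(int);print(u-25,v-50)
    o[:,400*i:400*i+400]=cv2.resize(c["pixels"][v-50:v+25,u-25:u+25,::-1],(400,600),interpolation=cv2.INTER_CUBIC)
cv2.imwrite("pics/tip.png",o)
E
```

```text
[0.53501065 0.12898825 0.14161875] [[0.976, -0.216, 0.0], [-0.216, -0.976, 0.0], [0.0, -0.0, -1.0]] 0.014779192490187018 [ 0.17164712  0.31025127 -1.98359133]
expected tip [0.53505212 0.12899955 0.05861877] [271.47689528 161.08653308] [212.57382236 181.35775662] mark [271.50558278 165.7698505 ] [213.14578806 182.77041912]
246 111
188 131
```

View pics/tip.png

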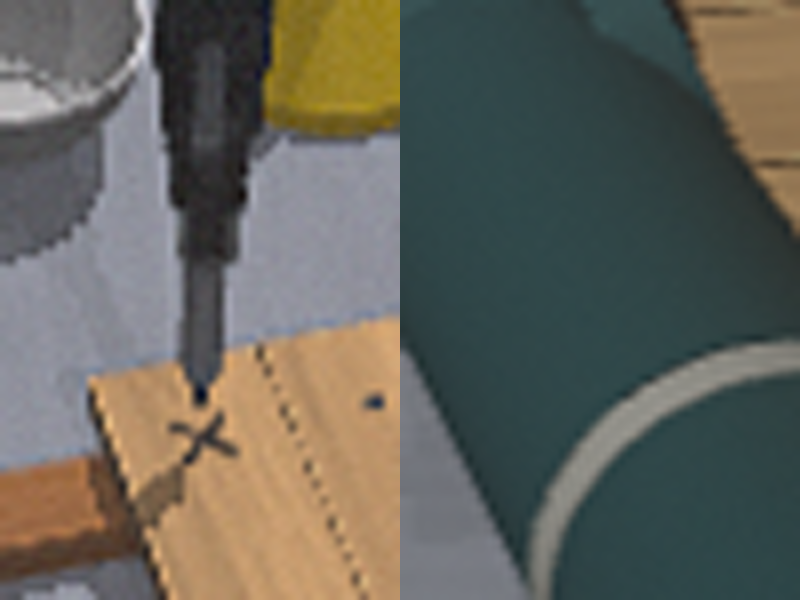

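Side view: the tip is at pixel (270.6,160.8) and the cross at (270.9,165.2), so they are aligned within about 1 mm, with the punch near vertical. The top view is blocked by the arm. I'll lower to contact and check again there.

servo_tool(moves=[[0.001,0,0.004,0,0,0],[0.001,0,0.008,0,0,0],[0.001,0,0.012,0,0,0],[0.001,0,0.014,0,0,0],[0.001,0,0.016,0,0,0],[0.001,0,0.017,0,0,0],[0.001,0,0.018,0,0,0],[0.001,0,0.018,0,0,0],[0.001,0,0.018,0,0,0],[0.001,0,0.018,0,0,0]])

```text
clock: 16.9
ee_pos: [0.5358, 0.1288, 0.1233]
tcp_rot: [-3.123, 0.342, -0.0]
contact_force: [-0.2, 0.3, -0.9]
finger_gap: 0.0148
gripper_force: 58.2
```

```bash
python3 - <<'E'
from h import *
s=snap("side","7");o=load("side6")
q=sense();T=R.from_rotvec(q["tcp_rot"]);e=q["ee_pos"];print(e,q["contact_force"])
X=e+T.apply([0,0,.083]);print("tip exp",X,proj(s,[X]),"axis exp at +20,+40,+60mm",proj(s,X+np.array([[0,0,.02],[0,0,.04],[0,0,.06]])).round(1).tolist())
M=np.array([.5355,.1292,.038]);print("px per mm x,y,z",(proj(s,M+np.eye(3)*.01)-proj(s,M)).round(2)/10)
G=cv2.cvtColor(s["pixels"],cv2.COLOR_RGB2GRAY).astype(float)
for v in range(140,160,2): # axis from dark/edge centroid
    r=G[v,262:282];w=np.clip(105-r,0,None);print(v,round((w*np.arange(262,282)).sum()/w.sum(),2),end=" | ")
print();print(G[154:174,262:282].astype(int))
E
```

```text
[0.53585129 0.1287181  0.1233286 ] [-1.12375337  0.00952073 -1.03939362]
tip exp [0.53585726 0.12872371 0.0403286 ] [[271.65983144 165.33603687]] axis exp at +20,+40,+60mm [[271.8, 160.7], [271.9, 156.0], [272.0, 151.1]]
px per mm x,y,z [[ 0.319 -0.04 ]
 [-0.059 -0.229]
 [ 0.005 -0.229]]
140 271.96 | 142 271.98 | 144 271.83 | 146 271.71 | 148 271.6 | 150 270.87 | 152 270.99 | 154 271.32 | 156 271.07 | 158 271.12 | 
[[138 149 146 145 147 151 129  67  77  80  78  65 131 149 152 167  98 152
  156 146]
 [137 136 136 135 137 137 116  61  79  77  82  61 146 162 164 166  77 171
  156 151]
 [137 126 131 141 144 152 129  66  77  82  80  59 173 169 161 161 137 134
  152 150]
 [146 152 142 145 148 155 135  70  77  84  70  60 173 165 164 163 157  95
  152 157]
 [142 155 154 149 146 149 134  65  81  85  77  57 171 168 166 160 157 151
  168 153]
 [142 150 152 143 151 151 132  62  84  83  77  62 175 170 167 161 160 159
  127 153]
 [149 146 152 141 150 151 128  68  80  82  77  59 175 163 164 162 162 160
  148 167]
 [156 145 148 149 146 152 151  65  74  83  76  82 177 162 161 164 163 164
  164 127]
 
[... 319 characters left out ...]
 168 164
  162 162]
 [154 157 151 149 149 150 165 172  56  94  62  64  97 140 167 162 164 167
  160 161]
 [159 155 159 153 148 149 162 103  38 154 149 107  71  95 165 164 158 168
  165 157]
 [156 156 159 160 155 114 105  24  64 165 162 160 151 145 168 166 159 161
  170 160]
 [161 159 160 171 115  96  87  85  94 166 154 155 163 161 164 165 158 159
  171 164]
 [163 163 120 115  95  93  98  95  95 169 155 156 166 158 160 161 165 155
  163 164]
 [170 169  95  99 100  97  96  81 137 165 162 154 160 156 159 159 170 159
  160 169]
 [174 122 100  99 104 105  96 137 148 160 164 154 155 163 154 154 164 166
  159 162]
 [111  99  93 101  98  96  89 156 142 152 162 161 153 159 158 155 161 168
  160 159]]
```

Tip (271.1,165) and cross centre (270.9,165.2) coincide in the side view at about 2 mm height. Now I press gently in stages, watching the force.

servo_tool(moves=[[0,0,0.0005,0,0,0],[0,0,0.001,0,0,0],[0,0,0.0015,0,0,0],[0,0,0.002,0,0,0],[0,0,0.0025,0,0,0],[0,0,0.003,0,0,0],[0,0,0.0035,0,0,0],[0,0,0.004,0,0,0],[0,0,0.004,0,0,0],[0,0,0.004,0,0,0]])

```text
clock: 18.2
ee_pos: [0.5358, 0.1287, 0.1193]
tcp_rot: [-3.123, 0.342, -0.0]
contact_force: [-0.6, -0.7, 2.3]
finger_gap: 0.0146
gripper_force: 58.6
```

servo_tool(moves=[[0,0,0.0005,0,0,0],[0,0,0.001,0,0,0],[0,0,0.0015,0,0,0],[0,0,0.002,0,0,0],[0,0,0.0025,0,0,0],[0,0,0.003,0,0,0],[0,0,0.003,0,0,0],[0,0,0.003,0,0,0],[0,0,0.003,0,0,0],[0,0,0.003,0,0,0]])

```text
clock: 19.45
ee_pos: [0.5359, 0.1287, 0.1164]
tcp_rot: [-3.123, 0.342, -0.0]
contact_force: [-0.1, -0.5, 5.5]
finger_gap: 0.0146
gripper_force: 59.0
```

```bash
python3 - <<'E'
from h import *
F=[];
for i in range(6):
    s=capture("side");q=sense();F.append(q["contact_force"])
print(np.mean(F,0),np.std(F,0),q["ee_pos"],q["clock"],q["torque"])
cv2.imwrite("pics/end.png",cv2.resize(s["pixels"][100:220,210:370,::-1],(800,600),interpolation=cv2.INTER_CUBIC))
E
```

```text
[-0.20599926 -0.46253325  5.70831514] [0.42521217 0.31878957 0.42673617] [0.53590381 0.12871129 0.11638501] 19.75 [-0.20653088  0.14863464 -0.02759635]
```

View pics/end.png

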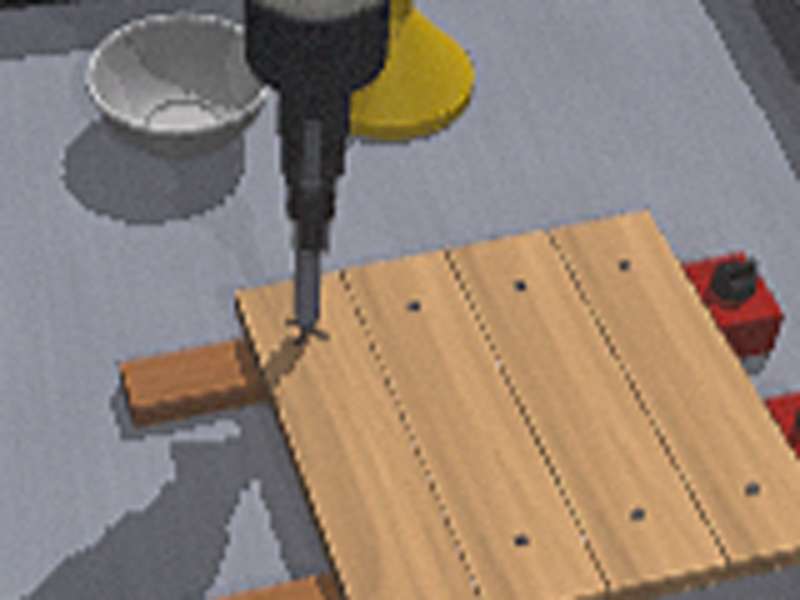

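The point sits at crop (307,330). The midpoint of the visible stroke ends, (288,321) and (326,337), is (307,329), so the point is on centre. The joint lines are tight and the push is about 7 N, which puts the nose about 4.3 mm in. I'm handing it in.

```bash
python3 -c "
from station import *
print(finish_job())"
```

```text
the job is handed in; nothing more can be done
None
```

The job is handed in, though no verdict came back: the board is tight along the joint, and the gripper holds the punch upright on the cross, pushing at about 7 N with the nose about 4 mm in (estimated from force and height).

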